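# Tip the hex nuts into their compartment of the carousel bin

### The arm

A 6-joint arm with a two-finger parallel gripper is mounted at the origin on the work surface. World frame = base frame: x ahead of the robot, y to its left, z up, the work surface at z = 0. Lengths are in mm, angles in rad, forces in N, time in s.
With the tool pointing down it reaches from about 350 to 975 mm from the base axis. Payload 7.1 kg.
Tool frame: the origin (TCP) lies on the mounting face of the last link; the fingertips stand 182 mm ahead of it and the grasp point (between the pads) lies 163 mm ahead of it (ctrl.tip_reach is the distance from the TCP to the fingertips, in mm); z points along the fingers, y is the direction in which the jaws open and shut (so a half turn about z gives the same grasp; the last joint's range is limited). The gripper opens to 88 mm and grips with 3 to 60 N. Pads are 20 mm wide; open, the fingers measure 115 mm over their backs; the gripper's body (75 mm by 178 mm) begins 61 mm behind the grasp point.
Start: joints at [1.118, 0.423, 1.63, -0, 1.089, -0.019], TCP at [262.669, 567.108, 404.675] pointing down, gripper open.
Joint ranges: [-3, 3], [-0.9, 2.11], [0.09, 2.58], [-1.31, 4.45], [0.11, 2.69], [-2.54, 2.54]. Speed limits (rad/s): [2.39, 2.39, 3.01, 3.14, 3.14, 3.14].

### API

Orientations are given as a rotation vector (axis times angle).
In Python, from workcell import ctrl gives the robot as it stands.
- The arm moves only by the tool jog_arm, never from a script. Its argument "steps" is a list that holds one entry, the list of rows, each a list of 7 numbers: the shift along the tool's x, y, z in m, then the turn, a rotation vector about the tool's x, y, z in degrees, then the gripper's target within -1 to 1 (shut at 1, half-way at 0, fully open at -1). A call has 1 to 20 rows; each row shifts and turns the commanded pose from where the row before left it, along the tool's axes as they then stand; what a row does not reach is not made up. A row lasts 1/12 s, in which the tool goes at most 41.7 mm and 7.16 degrees, less where a joint would pass 70% of its speed; a pose out of reach is approached as far as the arm can. A call is refused whole if a number of a shift passes 0.0417 or a number of a turn 7.16, either way. A call with a gripper value outside its range is refused whole. The fingers move at their own pace and stop on an object; the grip force is fixed at half the most. Time passes only in rows, so rows that do not move let the fingers close. It gives the time, the measured TCP pose, the force and the opening at its end, in the units of the state.
- ctrl.get_obs(): the state, without advancing time (a new reading comes with each control period).
- ctrl.get_image(name): name is "side" or "top"; returns the picture (480x640x3 uint8, red, green, blue); there is no depth.
- ctrl.camera_info(name): a dict with "fx", "fy", "cx", "cy" (pixels), "origin" and "attitude" of the camera in the world. Camera axes: x right, y down, z forward; pixel columns grow to the right and rows downward; lengths in mm; the calibration is good to about 2 mm. A picture is of the moment at which its call begins. camera_info takes no time and is no camera call.
- ctrl.close_job(): hands the job in, once; it reports no verdict.
Trained networks look in the newest picture that a camera, given by its name, has taken for a name from the list of things; names that differ only in an ending like _2 or _b are one class to them, and where a whole thing is asked for, a point or a joint stands for the part that bears it (a point fixed in the world has none). Each returns a list of dicts, best first, with "p" (0 to 1); they miss things now and then, are a little off and sometimes report something else, mostly with a low value. They report only what shows in the picture. A call takes as long as a camera call.
- ctrl.look_for(thing, camera): "bbox" ([left, top, right, bottom] in pixels, round what is visible of it).
- ctrl.trace(thing, camera): "pixels" (480x640 bool, what is visible of it) and "bbox" ([left, top, right, bottom] in pixels, round what is visible of it).
- ctrl.landmark_of(thing, camera): "uv" ([column, row] in pixels: a listed point, or the origin of a listed thing).
The state is a dict: "t": time; "qpos": joint angles; "qvel": joint speeds; "joint_torque": joint torques, N m; "ee_pos": TCP position; "orientation": TCP orientation; "ft_force": force on the tool from outside, world axes, zero at the start; "moment": the same for the moment, N m; "width": finger opening in mm.
Only numpy, scipy, OpenCV 4.12 (cv2) and the standard library are available. Lean on these libraries where they do the work, as an engineer would, in place of code of your own. Each camera call takes 0.05 s, during which the arm holds its last target.

### The job

Three hex nuts are waiting on the tipping pan above the chute. Turn the carousel bin until the compartment that already holds a hex nut is under the chute's mouth, then push the pan's hand lever over so that all three nuts run down the chute into that compartment, and let the pan come back down level. Keep the carousel's other stock in its compartments and leave the other things on the bench where they are.

Things in the scene. Friction and masses are not known exactly. Their poses are not given: they have to be found in the camera images.
- carousel: Fixed foot of the carousel bin; origin on the bench under its upright spindle. On it a round grey sheet-steel tray, 300 mm across, turns either way without end and stays where it is left (rubbing torque about 0.1 N m, coasts a little if pushed fast). Tray floor 28 mm above the bench. In the middle a hub 42 mm across, up to 70 mm above the bench, with a 20 mm knob up to 80 mm.
- divider0 (a point): Point on the spindle axis level with the tray's rim, 68 mm above the bench. Six straight radial dividers (2.5 mm thick, 60 degrees apart, from hub to rim) and the 3 mm rim stand 40 mm above the floor: six equal wedge compartments. x lies along one pair of opposite dividers, z up; turns with the tray. Dividers can be pushed sideways near the rim by shut fingers.
- divider1 (a point): Same point on the spindle axis; its x lies along the next pair of dividers, 60 degrees counter-clockwise (seen from above) from divider0's.
- divider2 (a point): Same point; its x lies along the third pair of dividers, 120 degrees counter-clockwise from divider0's.
- chute_mouth (a point): Centre of the open lower mouth of the fixed sheet-metal chute, 10 mm above the tray's rim, about 107 mm from the spindle. The mouth is 68 mm wide (x) and 55 mm long (y); parts drop straight down from it. Stand axes: y level, from the carousel back to the pan; z up. The chute (36 mm to either side) climbs back from here at 45 degrees to 200 mm high, so that side of the tray is covered.
- shaft_end (a point): Point on the pan's level tipping shaft where the hand lever is fixed: 85 mm to the side of the chute's middle line (its -x side, nearer the robot), 112 mm behind the mouth in y, 196 mm above the bench. The shaft runs along the stand's x. The lever swings in the upright plane through this point and the stand's y.
- lever_knob (a point): Centre of the 28 mm black ball on the pan's hand lever: a 10 mm steel rod, 120 mm from shaft to ball centre, standing clear beside the pan on the robot's side. With the pan level it leans 27 degrees from upright, away from the carousel (+y of the stand); pushing it over towards the carousel (-y) by 54 degrees tips the pan fully. That takes 3 to 6 N at the ball.
- pan (a joint): Tilt of the pan, rad: 0 level on its rest, 0.95 fully tipped (stop). The pan is an open sheet-metal trough, 60 mm wide and 160 mm long inside, walls 30 mm high, open at the chute end where it hinges on the shaft; its floor is 202 mm above the bench. Nuts slide out at about 0.5 to 0.7 rad. Left alone it swings back level by its own weight, damped, in about a second.
- nut1_center (a point): Centre of one of the three steel hex nuts lying on the pan: 24 mm across flats, 13 mm high, 34 g.
- nut2_center (a point): Centre of one of the three steel hex nuts lying on the pan: 24 mm across flats, 13 mm high, 34 g.
- nut3_center (a point): Centre of one of the three steel hex nuts lying on the pan: 24 mm across flats, 13 mm high, 34 g.
- stock_nut_center (a point): Centre of the hex nut (same sort, 24 mm across flats, 13 mm high) that already lies in the carousel; it marks the nuts' compartment.
- stock_washer_center (a point): Centre of a square plate washer (36 x 36 x 5 mm, one hole) lying in another compartment.
- stock_link_center (a point): Centre of a flat steel link (46 x 18 x 6 mm, two holes) lying in another compartment.
- stock_angle_center (a point): Point 10 mm above the underside of a small steel angle (32 x 26 x 30 mm high) in another compartment.
- stock_saddle_center (a point): Point 10 mm above the underside of a steel saddle clip (46 x 16 x 20 mm high) in another compartment.
- insulator1_center (a point): Middle of a white ribbed ceramic insulator, 50 mm across, 70 mm high, standing on the bench; bystander.
- insulator2_center (a point): Middle of the second white ceramic insulator, the same; bystander.
- lens_center (a point): Middle of an amber glass lens segment (an arc about 75 x 30 mm, 10 mm thick) lying on the bench; bystander.
- clip_center (a point): Middle of a green-painted steel mounting clip (about 60 x 22 x 32 mm high) on the bench; bystander.

How it is judged:
By the outcome, as a careful person would: the job done as asked, in the order asked, and still so for the second after the job is handed in, with the robot touching nothing.
It also fails if it takes over 72 s, if anything falls off the work surface, if the arm or the gripper's body presses on something with over 40 N, if the wrist force passes 120 N, or if a joint passes its speed limit or range.

## Working session

There is one attempt and no reset: what is moved stays moved. The work goes in short steps, Python scripts to look and compute and a tool call to move; the robot and the scene stay as the last step left them, time stands still between calls to the robot, and variables do not carry over. Pictures are saved under pics/ and viewed, and the job is handed in when it is done.

Besides the shell and the picture viewer there is one more tool, called after ">>>" in YAML: its name, and indented under it one key for each argument. jog_arm: Moves the arm, as the interface text tells. Its arguments: {"type":"object","properties":{"steps":{"type":"array"}},"required":["steps"]}

```bash
mkdir -p pics; ls
python3 - <<'E'
from workcell import ctrl
import cv2
o=ctrl.get_obs();print(o)
for n in("side","top"):
    im=ctrl.get_image(n);cv2.imwrite(f"pics/{n}0.png",im[:,:,::-1]);print(n,ctrl.camera_info(n))
E
```

```text
pics
{'t': 0.0, 'qpos': array([ 1.11796342e+00,  4.23853643e-01,  1.63068975e+00,  3.49719946e-05,
        1.08855845e+00, -1.89852869e-02]), 'qvel': array([ 0.00033169,  0.00019707, -0.00064304,  0.00026704, -0.00106519,
        0.00046579]), 'joint_torque': array([ 2.36506465e-03, -5.44646430e+01, -2.73662317e+01,  6.44525955e-02,
        2.28937523e-02, -1.27467001e-04]), 'ee_pos': array([262.57340937, 566.86768231, 403.89358083]), 'orientation': array([-6.76096476e-01, -3.06758656e+00,  2.29331591e-03]), 'ft_force': array([-0.2436397 ,  0.35717263, -0.85858047]), 'moment': array([0.01222935, 0.01937652, 0.00637182]), 'width': 88.00998430194676}
side {'fx': 472.6230309919569, 'fy': 472.6230309919569, 'cx': 321.99959276059826, 'cy': 241.7409511575683, 'origin': array([385.09139334, 748.04146169, 833.89014604]), 'attitude': array([-0.2459434 ,  2.74306859, -1.29863916])}
top {'fx': 593.0765065280426, 'fy': 593.0765065280426, 'cx': 318.33734159325854, 'cy': 244.37297274463162, 'origin': array([ 3.72184889e+02, -8.88621600e-01,  1.37067672e+03]), 'attitude': array([-2.1253461 ,  2.17187209, -0.10300888])}
```

View pics/side0.png

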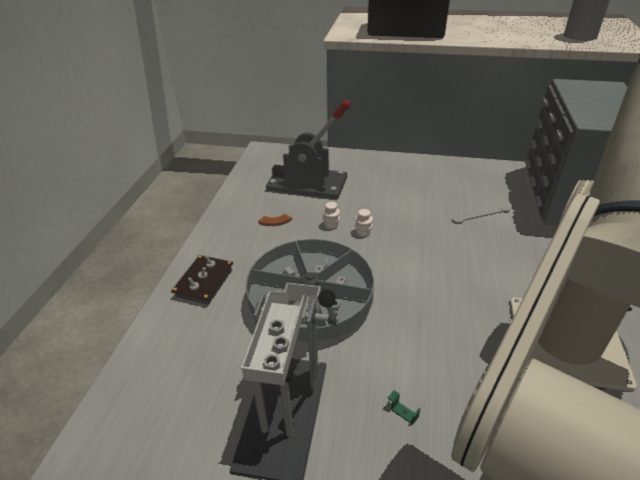

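View pics/top0.png

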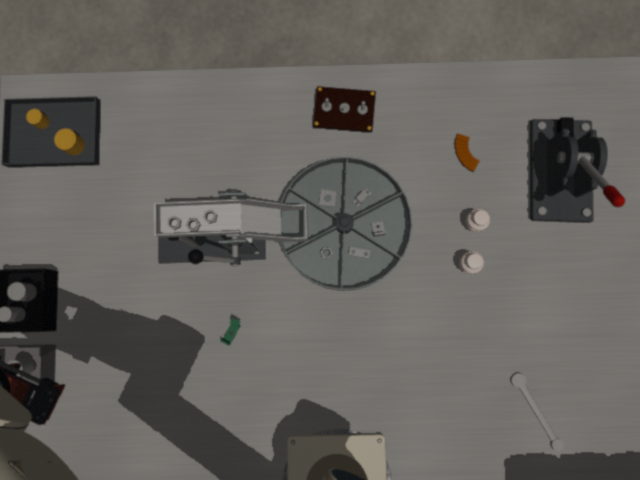

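```bash
cat > h.py <<'E'
from workcell import ctrl
import numpy as np, cv2
from scipy.spatial.transform import Rotation as R
def ray(cam,uv):
    c=ctrl.camera_info(cam); d=R.from_rotvec(c['attitude']).apply([(uv[0]-c['cx'])/c['fx'],(uv[1]-c['cy'])/c['fy'],1.])
    return np.array(c['origin']),d
def atz(cam,uv,z):
    o,d=ray(cam,uv); return o+d*(z-o[2])/d[2]
def proj(cam,p):
    c=ctrl.camera_info(cam); q=R.from_rotvec(c['attitude']).inv().apply(np.array(p)-c['origin'])
    return np.array([c['fx']*q[0]/q[2]+c['cx'],c['fy']*q[1]/q[2]+c['cy']])
E
python3 - <<'E'
from h import *
np.set_printoptions(precision=1,suppress=True)
Z=dict(carousel=0,divider0=68,divider1=68,chute_mouth=78,shaft_end=196,lever_knob=303,nut1_center=208.5,stock_nut_center=34.5,stock_washer_center=30.5,stock_link_center=31,stock_angle_center=38,stock_saddle_center=38,insulator1_center=35,insulator2_center=35,lens_center=5,clip_center=16)
for cam in("top","side"):
    ctrl.get_image(cam)
    for n,z in Z.items():
        for r in ctrl.landmark_of(n,cam)[:3]:
            if r['p']>.3: print(cam,n,round(r['p'],2),np.array(r['uv']),atz(cam,r['uv'],z))
im=ctrl.get_image("top");c=im[140:310,140:430];cv2.imwrite("pics/topc.png",cv2.resize(c,None,fx=2.7,fy=2.7,interpolation=cv2.INTER_CUBIC)[:,:,::-1])
E
```

```text
top carousel 0.85 [346.4 227.1] [576.  -36.5   0. ]
top divider0 0.6 [348.2 220.2] [581.3 -39.1  68. ]
top divider0 0.59 [343.7 221.9] [577.7 -29.   68. ]
top divider0 0.58 [341.  220.6] [580.8 -23.1  68. ]
top divider1 0.6 [348.2 220.2] [581.3 -39.1  68. ]
top divider1 0.59 [343.7 221.9] [577.7 -29.   68. ]
top divider1 0.58 [341.  220.6] [580.8 -23.1  68. ]
top chute_mouth 0.86 [292.6 226.3] [569.   84.1  78. ]
top shaft_end 0.65 [238.3 259.7] [486.3 185.8 196. ]
top lever_knob 0.6 [193.4 253.9] [488.3 250.8 303. ]
top nut1_center 0.66 [206.2 213.8] [578.5 247.8 208.5]
top stock_nut_center 0.52 [326.2 253.1] [512.5  11.7  34.5]
top stock_washer_center 0.46 [329.  201.4] [632.    2.7  30.5]
top stock_washer_center 0.33 [344.8 222.4] [582.4 -32.3  30.5]
top stock_link_center 0.47 [361.3 249.9] [518.3 -68.1  31. ]
top stock_angle_center 0.65 [382.6 228.5] [ 565.2 -117.3   38. ]
top stock_saddle_center 0.5 [360.7 194.6] [644.5 -70.   38. ]
top insulator1_center 0.94 [470.6 263.5] [ 481.6 -312.    35. ]
top insulator2_center 0.59 [477.3 220.4] [ 579.1 -332.1   35. ]
top lens_center 0.6 
[... 732 characters left out ...]
 13.4  34.5]
side stock_nut_center 0.36 [405.  409.8] [337.9 248.1  34.5]
side stock_link_center 0.66 [332.4 315.4] [510.7  38.7  31. ]
side stock_link_center 0.63 [340.3 283.2] [509.4 -66.7  31. ]
side stock_angle_center 0.62 [320.5 265.5] [ 567.2 -113.8   38. ]
side stock_saddle_center 0.73 [280.3 324.8] [617.7  91.4  38. ]
side stock_saddle_center 0.72 [310.4 297.6] [569.4  -0.6  38. ]
side stock_saddle_center 0.39 [289.6 271.5] [638.5 -79.3  38. ]
side insulator1_center 0.87 [361.2 224.1] [ 488.3 -305.2   35. ]
side insulator2_center 0.86 [332.5 218.2] [ 572.1 -319.6   35. ]
side lens_center 0.49 [275.6 217.6] [ 746.2 -335.2    5. ]
side clip_center 0.66 [403.2 407.5] [340.4 232.3  16. ]
```

View pics/topc.png

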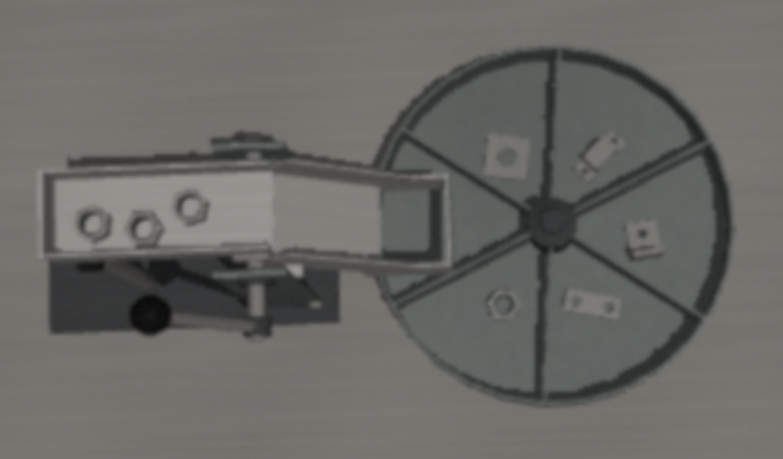

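Run:
```python
from h import *
np.set_printoptions(precision=1,suppress=True)
from scipy.optimize import least_squares
px=np.array([(557,52),(705,145),(700,316),(541,396),(398,302),(405,132)])/2.7+140
P=np.array([atz("top",u,68)[:2] for u in px]);print(P)
c=P.mean(0);print(c,[np.linalg.norm(p-c) for p in P],[np.degrees(np.arctan2(*(p-c)[::-1])) for p in P])
def tri(n,a,b):
    (o1,d1),(o2,d2)=ray("top",a),ray("side",b)
    t=np.linalg.lstsq(np.c_[d1,-d2],o2-o1,rcond=None)[0];p,q=o1+d1*t[0],o2+d2*t[1];print(n,(p+q)/2,np.linalg.norm(p-q))
tri("mouth",[292.6,226.3],[300.2,310.7]);tri("shaft",[238.3,259.7],[336.4,317.4]);tri("knob",[193.4,253.9],[327.5,298.7])
k=np.array([149,315])/2.7+140;print(k,atz("top",k,303))
# chute lines in crop: mouth rect z~80; pan rim z 232
for q,z in [((449,178),82),((450,266),82),((42,172),232),((43,256),232),((258,327),196),((270,262),200)]:
    print(q,atz("top",np.array(q)/2.7+140,z))
o=ctrl.get_obs();print(R.from_rotvec(o['orientation']).as_matrix())
im=ctrl.get_image("side");c=im[230:470,220:400];cv2.imwrite("pics/sidec.png",cv2.resize(c,None,fx=2.5,fy=2.5,interpolation=cv2.INTER_CUBIC)[:,:,::-1])
```

```text
[[ 720.1  -38.4]
 [ 638.2 -158.4]
 [ 496.6 -149.1]
 [ 434.3  -18.1]
 [ 513.7   97.1]
 [ 655.4   89.3]]
[576.4 -29.6] [np.float64(143.9470218125753), np.float64(142.8345700773562), np.float64(143.6901982361211), np.float64(142.53858004477158), np.float64(141.35626825396375), np.float64(142.78217170273405)] [np.float64(-3.5178134895104005), np.float64(-64.36468612956871), np.float64(-123.7219077743595), np.float64(175.3658890382597), np.float64(116.32089388639724), np.float64(56.38327162301601)]
mouth [570.2  83.9  83.7] 4.119109064279101
shaft [481.9 185.9 193.9] 9.06640155158233
knob [484.4 249.6 306.5] 7.088914422394479
[195.2 256.7] [483.2 247.5 303. ]
(449, 178) [613.2  52.9  82. ]
(450, 266) [540.6  53.3  82. ]
(42, 172) [596.9 342.7 232. ]
(43, 256) [535.2 341.2 232. ]
(258, 327) [483.6 191.3 196. ]
(270, 262) [531.3 181.6 200. ]
[[-0.9  0.4 -0. ]
 [ 0.4  0.9 -0. ]
 [ 0.  -0.  -1. ]]
```

View pics/sidec.png

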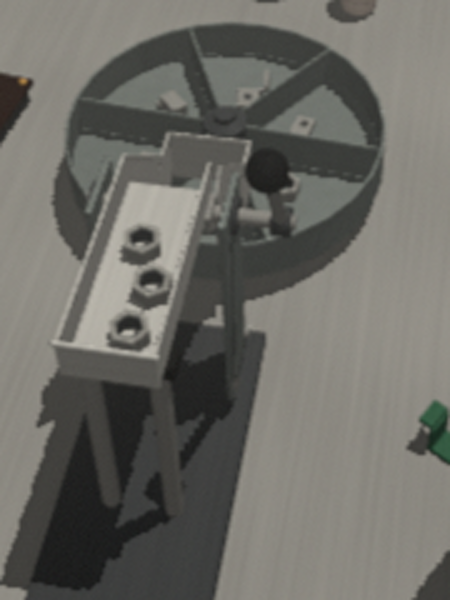

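>>> jog_arm:
  steps:
    - [[0, 0, -0.03, 0, 0, 0, 1], [0, 0, -0.035, 0, 0, 0, 1], [0, 0, -0.035, 0, 0, 0, 1], [-0.0248, -0.0245, 0, 0, 0, 0, 1], [-0.0248, -0.0245, 0, 0, 0, 0, 1], [-0.0248, -0.0245, 0, 0, 0, 0, 1], [-0.0248, -0.0245, 0, 0, 0, 0, 1], [-0.0248, -0.0245, 0, 0, 0, 0, 1], [-0.0248, -0.0245, 0, 0, 0, 0, 1], [-0.0248, -0.0245, 0, 0, 0, 0, 1], [-0.0248, -0.0245, 0, 0, 0, 0, 1], [-0.0248, -0.0245, 0, 0, 0, 0, 1], [-0.0248, -0.0245, 0, 0, 0, 0, 1], [-0.0248, -0.0245, 0, 0, 0, 0, 1], [-0.0248, -0.0245, 0, 0, 0, 0, 1], [-0.0248, -0.0245, 0, 0, 0, 0, 1], [-0.0248, -0.0245, 0, 0, 0, 0, 1], [-0.0248, -0.0245, 0, 0, 0, 0, 1], [-0.0248, -0.0245, 0, 0, 0, 0, 1], [-0.0248, -0.0245, 0, 0, 0, 0, 1]]

```text
t: 3.57
ee_pos: [470.3, 10.2, 505.0]
orientation: [0.676, 3.067, 0.0]
ft_force: [-0.2, 0.3, -0.8]
width: 0.6
```

>>> jog_arm:
  steps:
    - [[-0.0245, -0.0241, 0, 0, 0, 0, 1], [-0.0245, -0.0241, 0, 0, 0, 0, 1], [-0.0245, -0.0241, 0, 0, 0, 0, 1], [-0.0245, -0.0241, 0, 0, 0, 0, 1], [-0.0245, -0.0241, 0, 0, 0, 0, 1], [0, 0, 0, 0, 0, 4.5, 1], [0, 0, 0, 0, 0, 4.5, 1], [0, 0, 0.03, 0, 0, 0, 1], [0, 0, 0.035, 0, 0, 0, 1], [0, 0, 0.035, 0, 0, 0, 1], [0, 0, 0.03, 0, 0, 0, 1], [0, 0, 0.03, 0, 0, 0, 1], [0, 0, 0, 0, 0, 0, 1]]

```text
t: 4.65
ee_pos: [528.7, -148.3, 339.5]
orientation: [-0.912, -2.996, 0.0]
ft_force: [-1.4, -0.5, 0.8]
width: 0.5
```

Run:
```python
from h import *
o=ctrl.get_obs();print(o['t'],o['ee_pos'],o['qpos'],R.from_rotvec(o['orientation']).as_matrix().round(3))
a=ctrl.get_image("top");b=ctrl.get_image("side");cv2.imwrite("pics/t1.png",a[100:340,120:520,::-1].repeat(2,0).repeat(2,1));cv2.imwrite("pics/s1.png",b[:,:,::-1])
```

```text
4.65 [ 528.67124934 -148.27086276  339.5108521 ] [-2.95104372e-01  4.01507865e-01  1.84444450e+00 -2.77465779e-05
  9.05049485e-01 -1.27500197e+00] [[-0.83   0.557 -0.009]
 [ 0.557  0.83   0.003]
 [ 0.009 -0.003 -1.   ]]
```

View pics/s1.png

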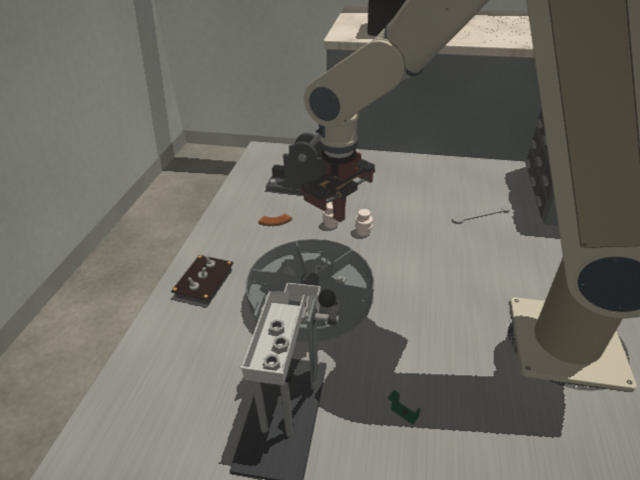

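View pics/t1.png

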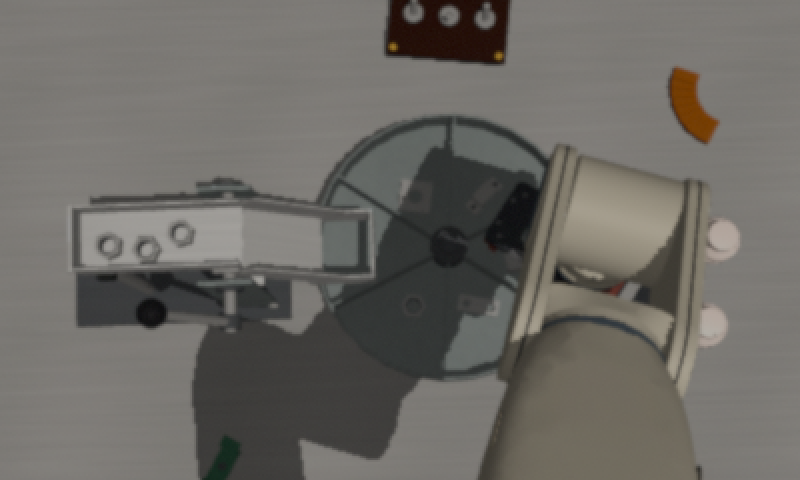

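>>> jog_arm:
  steps:
    - [[0, 0, 0.025, 0, 0, 0, 1], [0, 0, 0.025, 0, 0, 0, 1], [0, 0, 0.02, 0, 0, 0, 1], [0, 0, 0, 0, 0, 0, 1], [0, 0, 0, 0, 0, 0, 1]]

```text
t: 5.17
ee_pos: [531.4, -149.1, 276.2]
orientation: [0.914, 3.004, 0.0]
ft_force: [0.5, 0.2, 0.3]
width: 0.7
```

>>> jog_arm:
  steps:
    - [[0, 0, 0.018, 0, 0, 0, 1], [0, 0, 0.018, 0, 0, 0, 1], [0, 0, 0.01, 0, 0, 0, 1], [0, 0, 0.008, 0, 0, 0, 1], [0, 0, 0, 0, 0, 0, 1], [0, 0, 0, 0, 0, 0, 1]]

```text
t: 5.67
ee_pos: [531.1, -149.0, 221.5]
orientation: [0.914, 3.005, -0.0]
ft_force: [-0.6, -0.2, 0.2]
width: 0.3
```

Run:
```python
from h import *
b=ctrl.get_image("side");cv2.imwrite("pics/s2.png",cv2.resize(b[150:350,220:420,::-1],None,fx=3,fy=3))
```

```text
(no output)
```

View pics/s2.png

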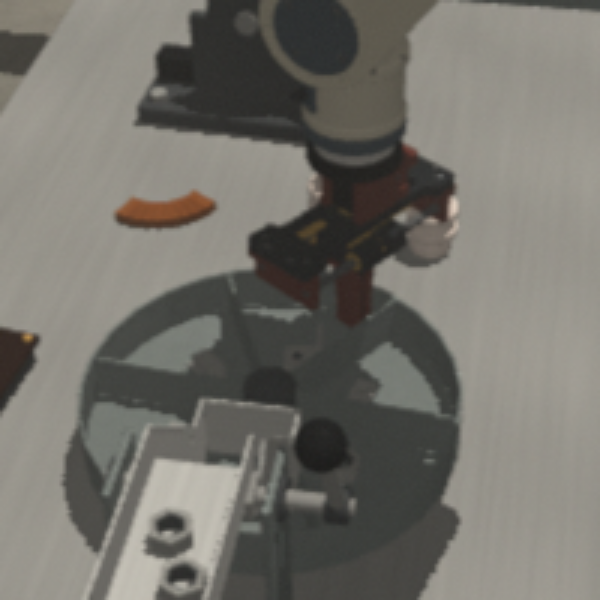

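>>> jog_arm:
  steps:
    - [[0.006, 0, 0, 0, 0, 0, 1], [0.006, 0, 0, 0, 0, 0, 1], [0.006, 0, 0, 0, 0, 0, 1], [0.0065, -0.0004, 0, 0, 0, 3, 1], [0.0065, -0.0004, 0, 0, 0, 3, 1], [0.0065, -0.0004, 0, 0, 0, 3, 1], [0.0065, -0.0004, 0, 0, 0, 3, 1], [0.0065, -0.0004, 0, 0, 0, 3, 1], [0.0065, -0.0004, 0, 0, 0, 3, 1], [0.0065, -0.0004, 0, 0, 0, 3, 1], [0.0065, -0.0004, 0, 0, 0, 3, 1], [0.0065, -0.0004, 0, 0, 0, 3, 1], [0.0065, -0.0004, 0, 0, 0, 3, 1], [0.0065, -0.0004, 0, 0, 0, 3, 1], [0.0065, -0.0004, 0, 0, 0, 3, 1], [0.00435, -0.0003, 0, 0, 0, 2, 1], [0.00435, -0.0003, 0, 0, 0, 2, 1], [0.0022, -0.0001, 0, 0, 0, 1, 1], [0, 0, 0, 0, 0, 0, 1], [0, 0, 0, 0, 0, 0, 1]]

```text
t: 7.38
ee_pos: [458.8, -72.5, 220.8]
orientation: [1.908, 2.496, 0.0]
ft_force: [-0.0, -0.6, 0.4]
width: 0.5
```

Run:
```python
from h import *
b=ctrl.get_image("side");cv2.imwrite("pics/s3.png",cv2.resize(b[150:350,220:420,::-1],None,fx=3,fy=3))
b=ctrl.get_image("top");cv2.imwrite("pics/t3.png",cv2.resize(b[140:340,140:430,::-1],None,fx=2.7,fy=2.7))
```

```text
(no output)
```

View pics/s3.png

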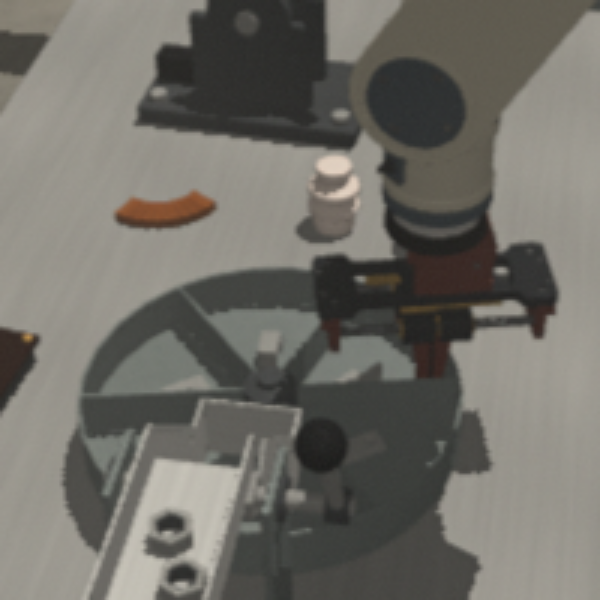

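View pics/t3.png

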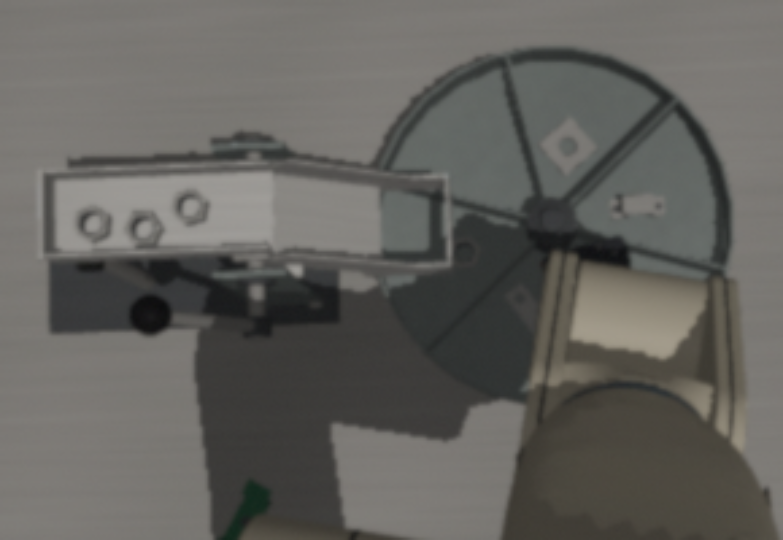

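Run:
```python
from h import *
c=np.array([576.4,-29.6])
for q in [(505,60),(674,102),(724,271),(430,352)]:
    p=atz("top",np.array(q)/2.7+140,68)[:2]-c; print(q,np.degrees(np.arctan2(p[1],p[0])),np.linalg.norm(p))
```

```text
(505, 60) 14.075847263396371 142.25894805603212
(674, 102) -46.662020183567826 143.72316828081
(724, 271) -107.14497804781938 146.9427966643477
(430, 352) 135.89338189008592 145.28311746122696
```

>>> jog_arm:
  steps:
    - [[0.00435, -0.0003, 0, 0, 0, 2, 1], [0.0065, -0.0004, 0, 0, 0, 3, 1], [0.00435, -0.0003, 0, 0, 0, 2, 1], [0.00435, -0.0003, 0, 0, 0, 2, 1], [0.0033, -0.0002, 0, 0, 0, 1.5, 1], [0.0022, -0.0001, 0, 0, 0, 1, 1], [0.0011, -0.0001, 0, 0, 0, 0.5, 1], [0, 0, 0, 0, 0, 0, 1], [0, 0, 0, 0, 0, 0, 1], [-0.006, 0, 0, 0, 0, 0, 1], [-0.008, 0, 0, 0, 0, 0, 1], [0, 0, -0.02, 0, 0, 0, 1], [0, 0, -0.035, 0, 0, 0, 1], [0, 0, -0.035, 0, 0, 0, 1], [0, 0, 0, 0, 0, 0, 1]]

```text
t: 8.73
ee_pos: [455.4, -62.4, 315.7]
orientation: [2.155, 2.276, 0.008]
ft_force: [1.0, 0.1, 1.0]
width: 0.4
```

Run:
```python
from h import *
b=ctrl.get_image("side");cv2.imwrite("pics/s4.png",cv2.resize(b[150:350,220:420,::-1],None,fx=3,fy=3))
b=ctrl.get_image("top");cv2.imwrite("pics/t4.png",cv2.resize(b[140:340,140:430,::-1],None,fx=2.7,fy=2.7))
```

```text
(no output)
```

View pics/s4.png

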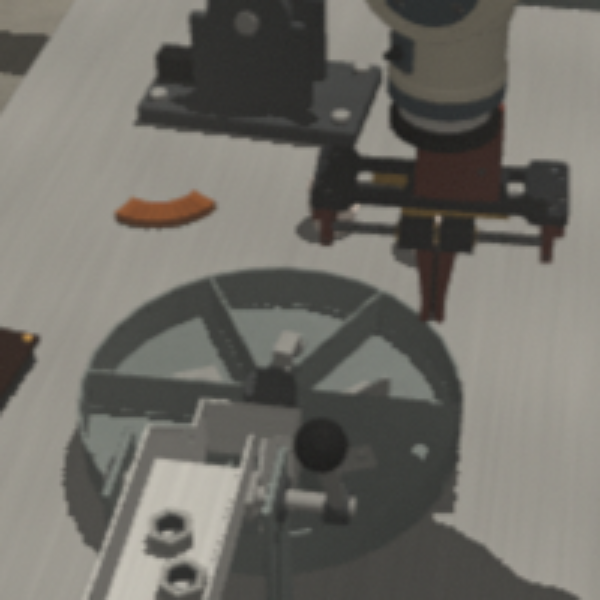

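View pics/t4.png

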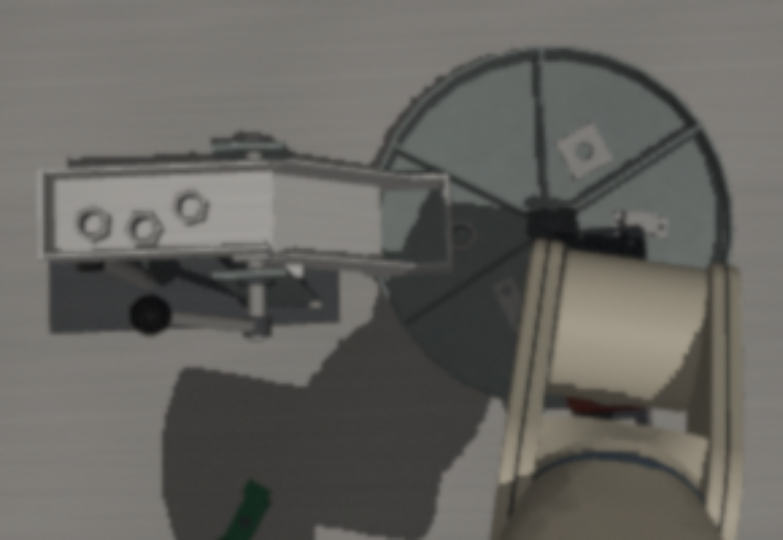

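>>> jog_arm:
  steps:
    - [[0, 0, -0.03, 0, 0, 0, 1], [0, 0, -0.035, 0, 0, 0, 1], [0, 0, -0.035, 0, 0, 0, 1], [0, 0, -0.035, 0, 0, 0, 1], [0, 0, -0.035, 0, 0, 0, 1], [0, 0, -0.035, 0, 0, 0, 1], [0.033, 0.0045, 0, 0, 0, 0, 1], [0.033, 0.0045, 0, 0, 0, 0, 1], [0.033, 0.0045, 0, 0, 0, 0, 1], [0.033, 0.0045, 0, 0, 0, 0, 1], [0.033, 0.0045, 0, 0, 0, 0, 1], [0.033, 0.0045, 0, 0, 0, 0, 1], [0.033, 0.0045, 0, 0, 0, 0, 1], [0.033, 0.0045, 0, 0, 0, 0, 1], [0.033, 0.0045, 0, 0, 0, 0, 1], [0.033, 0.0045, 0, 0, 0, 0, 1], [0.033, 0.0045, 0, 0, 0, 0, 1], [0, 0, 0, 0, 0, -6, 1], [0, 0, 0, 0, 0, -6, 1], [0, 0, 0, 0, 0, -6, 1]]

```text
t: 10.5
ee_pos: [483.3, 304.5, 512.9]
orientation: [-1.767, -2.596, 0.006]
ft_force: [-0.2, 0.8, 0.9]
width: 0.4
```

>>> jog_arm:
  steps:
    - [[0, 0, 0, 0, 0, -6.5, 1], [0, 0, 0, 0, 0, -6.5, 1], [0, 0, 0, 0, 0, -6.5, 1], [0, 0, 0, 0, 0, -6.5, 1], [0, 0, 0, 0, 0, -6.5, 1], [0, 0, 0, 0, 0, -6.5, 1], [0, 0, 0, 0, 0, -6.5, 1], [0, 0, 0, 0, 0, -6.5, 1], [0, 0, 0, 0, 0, -6.5, 1], [0, 0, 0, 0, 0, -6.5, 1], [0, 0, 0, 0, 0, 0, 1], [0, 0, 0, 0, 0, 0, 1]]

```text
t: 11.5
ee_pos: [483.3, 303.7, 513.9]
orientation: [-0.111, -3.137, 0.002]
ft_force: [0.9, 0.1, -0.0]
width: 0.6
```

Run:
```python
from h import *
np.set_printoptions(precision=2,suppress=True)
o=ctrl.get_obs();print(o['t'],o['ee_pos'],o['qpos'],R.from_rotvec(o['orientation']).as_matrix())
b=ctrl.get_image("side");cv2.imwrite("pics/s5.png",cv2.resize(b[120:420,160:460,::-1],None,fx=2,fy=2))
b=ctrl.get_image("top");cv2.imwrite("pics/t5.png",cv2.resize(b[140:340,140:430,::-1],None,fx=2.7,fy=2.7))
for q in ctrl.landmark_of("lever_knob","top")[:2]+ctrl.landmark_of("stock_nut_center","top")[:2]: print(q, atz("top",q['uv'],303),atz("top",q['uv'],34.5))
```

```text
11.5 [483.3  303.73 513.87] [ 0.54  0.24  1.64  0.    1.27 -0.96] [[-1.    0.07 -0.  ]
 [ 0.07  1.   -0.  ]
 [ 0.   -0.   -1.  ]]
{'uv': [194.8, 254.6], 'p': 0.85} [487.  248.2 303. ] [515.87 310.84  34.5 ]
{'uv': [309.7, 226.1], 'p': 0.41} [534.4   38.11 303.  ] [575.19  47.91  34.5 ]
```

View pics/s5.png

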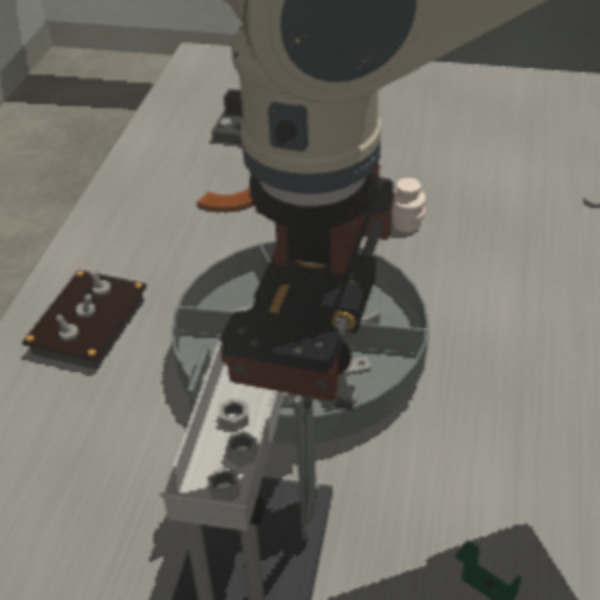

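View pics/t5.png

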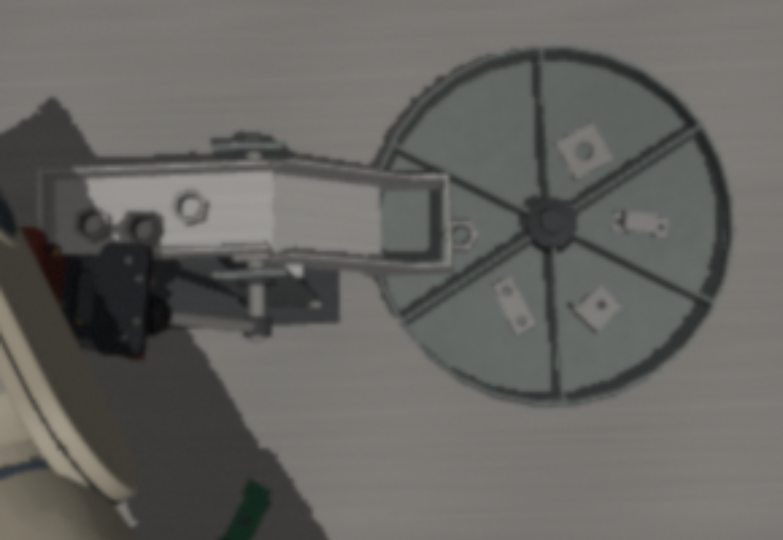

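>>> jog_arm:
  steps:
    - [[0, 0, -0.015, 0, 0, 0, 1], [0, -0.034, 0, 0, 0, 0, 1], [0, -0.0345, 0, 0, 0, 0, 1], [0, -0.0345, 0, 0, 0, 0, 1], [0, -0.0345, 0, 0, 0, 0, 1], [0, -0.0345, 0, 0, 0, 0, 1], [0, -0.0345, 0, 0, 0, 0, 1], [0, -0.0345, 0, 0, 0, 0, 1], [0, -0.0345, 0, 0, 0, 0, 1], [0, -0.0345, 0, 0, 0, 0, 1], [0, -0.0345, 0, 0, 0, 0, 1], [0, -0.0345, 0, 0, 0, 0, 1], [0, 0, 0.035, 0, 0, 0, 1], [0, 0, 0.035, 0, 0, 0, 1], [0, 0, 0.035, 0, 0, 0, 1], [0, 0, 0.035, 0, 0, 0, 1], [0, 0, 0.035, 0, 0, 0, 1], [0, 0, 0.03, 0, 0, 0, 1], [0, 0, 0, 0, 0, 0, 1], [0, 0, 0, 0, 0, 0, 1]]

```text
t: 13.37
ee_pos: [457.3, -74.2, 325.0]
orientation: [-0.107, -3.136, -0.001]
ft_force: [0.3, -0.8, -0.2]
width: 0.4
```

>>> jog_arm:
  steps:
    - [[0, 0, 0.03, 0, 0, 0, 1], [0, 0, 0.03, 0, 0, 0, 1], [0, 0, 0.025, 0, 0, 0, 1], [0, 0, 0.012, 0, 0, 0, 1], [0, 0, 0.005, 0, 0, 0, 1], [0, 0, 0, 0, 0, 0, 1], [0, 0.006, 0, 0, 0, 0, 1], [0, 0.006, 0, 0, 0, 0, 1], [0, 0.004, 0, 0, 0, 0, 1], [0, 0.004, 0, 0, 0, 0, 1], [0, 0.004, 0, 0, 0, 0, 1], [0, 0.003, 0, 0, 0, 0, 1], [0, 0.003, 0, 0, 0, 0, 1], [0, 0.002, 0, 0, 0, 0, 1], [0, 0, 0, 0, 0, 0, 1], [0, 0, 0, 0, 0, 0, 1]]

```text
t: 14.7
ee_pos: [459.7, -42.2, 223.6]
orientation: [-0.105, -3.14, -0.0]
ft_force: [0.7, -0.6, -0.3]
width: 0.2
```

Run:
```python
from h import *
b=ctrl.get_image("top");cv2.imwrite("pics/t6.png",cv2.resize(b[140:340,140:430,::-1],None,fx=2.7,fy=2.7))
```

```text
(no output)
```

View pics/t6.png

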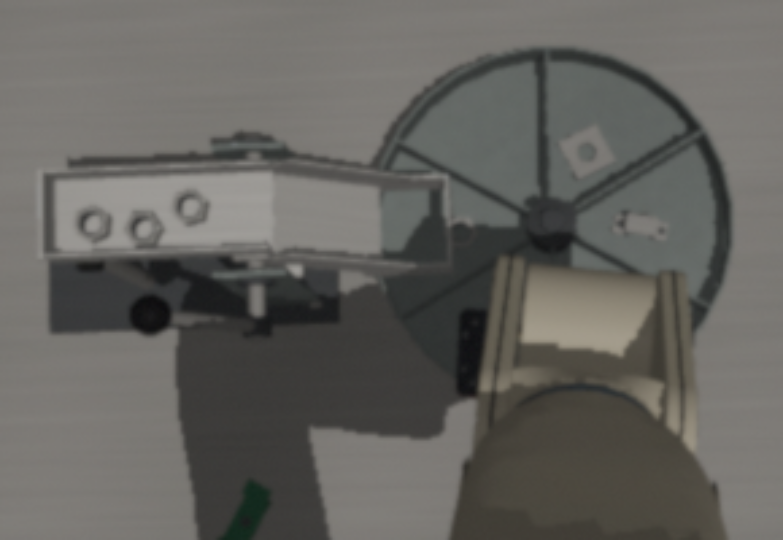

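>>> jog_arm:
  steps:
    - [[0, 0.003, 0, 0, 0, 0, 1], [0, 0.002, 0, 0, 0, 0, 1], [0, 0.0015, 0, 0, 0, 0, 1], [0, 0, 0, 0, 0, 0, 1], [0, 0, 0, 0, 0, 0, 1], [0, -0.005, 0, 0, 0, 0, 1], [0, -0.01, 0, 0, 0, 0, 1], [0, 0, -0.02, 0, 0, 0, 1], [0, 0, -0.035, 0, 0, 0, 1], [0, 0, -0.035, 0, 0, 0, 1], [0, 0, -0.035, 0, 0, 0, 1], [0, 0, -0.035, 0, 0, 0, 1], [0, 0, -0.035, 0, 0, 0, 1], [0, 0, -0.035, 0, 0, 0, 1], [0, 0, -0.035, 0, 0, 0, 1], [0, 0, -0.035, 0, 0, 0, 1], [0, 0, -0.01, 0, 0, 0, 1], [0, 0.034, 0, 0, 0, 0, 1], [0, 0.0345, 0, 0, 0, 0, 1], [0, 0.0345, 0, 0, 0, 0, 1]]

```text
t: 16.42
ee_pos: [465.8, 52.0, 533.6]
orientation: [0.11, 3.139, -0.0]
ft_force: [0.4, -0.1, 0.7]
width: 0.8
```

Run:
```python
from h import *
b=ctrl.get_image("top");cv2.imwrite("pics/t7.png",cv2.resize(b[140:340,140:430,::-1],None,fx=2.7,fy=2.7))
print(ctrl.get_obs()['ee_pos'])
```

```text
[466.04432738  56.35363933 533.39415909]
```

View pics/t7.png

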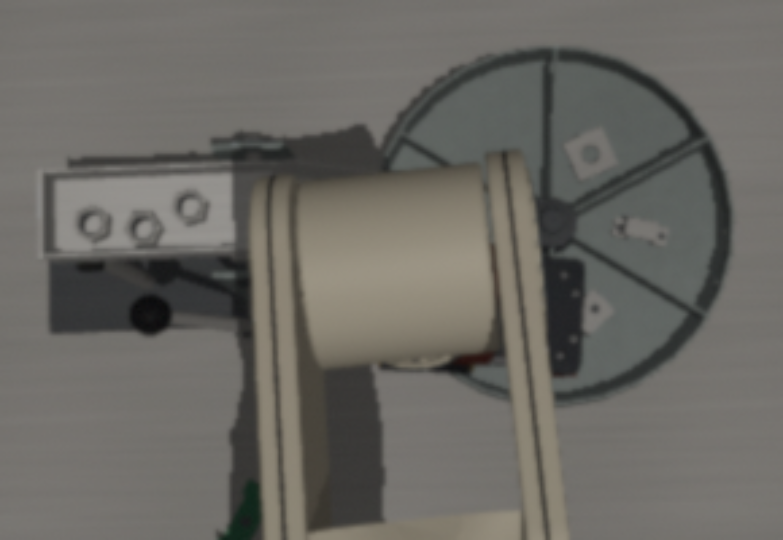

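>>> jog_arm:
  steps:
    - [[0, 0.0345, 0, 0, 0, 0, 1], [0, 0.0345, 0, 0, 0, 0, 1], [0, 0.0345, 0, 0, 0, 0, 1], [0, 0.0345, 0, 0, 0, 0, 1], [0, 0.0345, 0, 0, 0, 0, 1], [0, 0.0345, 0, 0, 0, 0, 1], [0, 0.034, 0, 0, 0, 0, 1], [-0.002, 0.007, 0, 0, 0, -2, 1], [0, 0, 0, 0, 0, -2, 1], [0, 0, 0.02, 0, 0, 0, 1], [0, 0, 0.02, 0, 0, 0, 1], [0, 0, 0.02, 0, 0, 0, 1], [0, 0, 0, 0, 0, 0, 1], [0, 0, 0, 0, 0, 0, 1]]

```text
t: 17.63
ee_pos: [484.8, 298.7, 472.5]
orientation: [0.003, -3.139, 0.003]
ft_force: [0.3, -0.1, 0.4]
width: 0.7
```

Run:
```python
from h import *
b=ctrl.get_image("side");cv2.imwrite("pics/s8.png",cv2.resize(b[120:420,160:460,::-1],None,fx=2,fy=2))
b=ctrl.get_image("top");cv2.imwrite("pics/t8.png",cv2.resize(b[140:340,140:430,::-1],None,fx=2.7,fy=2.7))
```

```text
(no output)
```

View pics/s8.png

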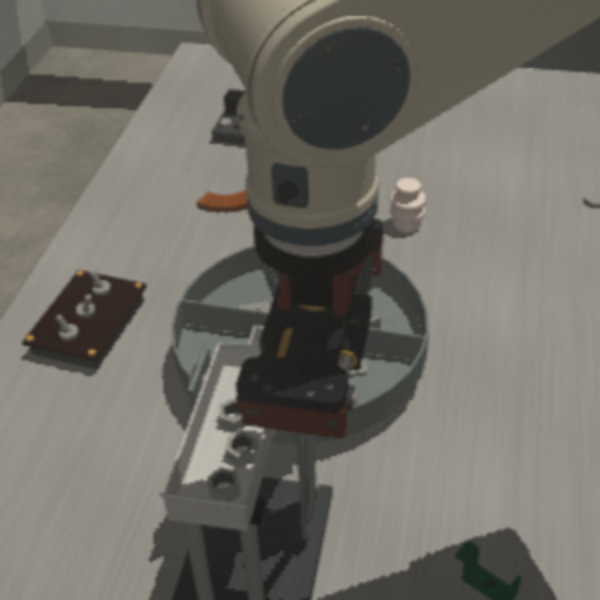

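View pics/t8.png

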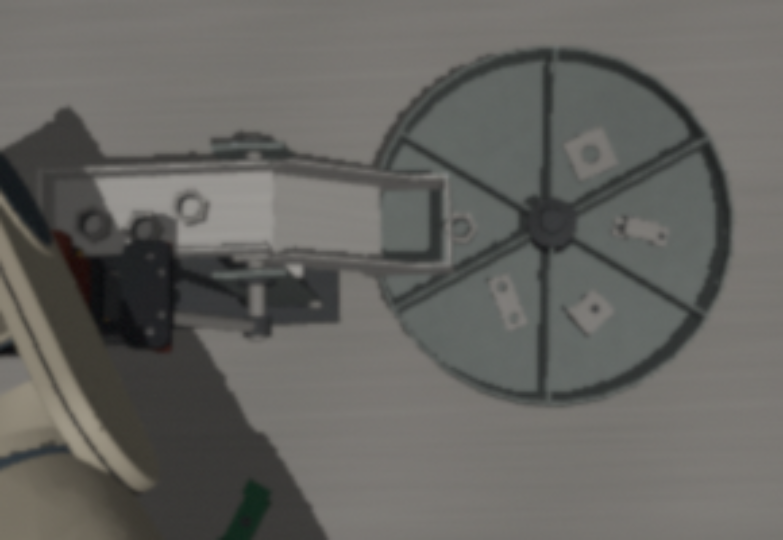

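>>> jog_arm:
  steps:
    - [[0, -0.006, 0, 0, 0, 0, 1], [0, -0.006, 0, 0, 0, 0, 1], [0, -0.006, 0, 0, 0, 0, 1], [0, -0.005, 0, 0, 0, 0, 1], [0, -0.005, 0, 0, 0, 0, 1], [0, -0.005, 0, 0, 0, 0, 1], [0, -0.005, 0, 0, 0, 0, 1], [0, -0.005, 0, 0, 0, 0, 1], [0, -0.005, 0, 0, 0, 0, 1]]

```text
t: 18.48
ee_pos: [485.3, 251.9, 475.3]
orientation: [-0.004, 3.138, 0.007]
ft_force: [-0.5, 7.0, 4.3]
width: 0.5
```

Run:
```python
from h import *
b=ctrl.get_image("side");cv2.imwrite("pics/s9.png",cv2.resize(b[120:420,160:460,::-1],None,fx=2,fy=2))
print(ctrl.get_obs()['ft_force'])
```

```text
[2.29484208 3.66027055 2.50869235]
```

View pics/s9.png

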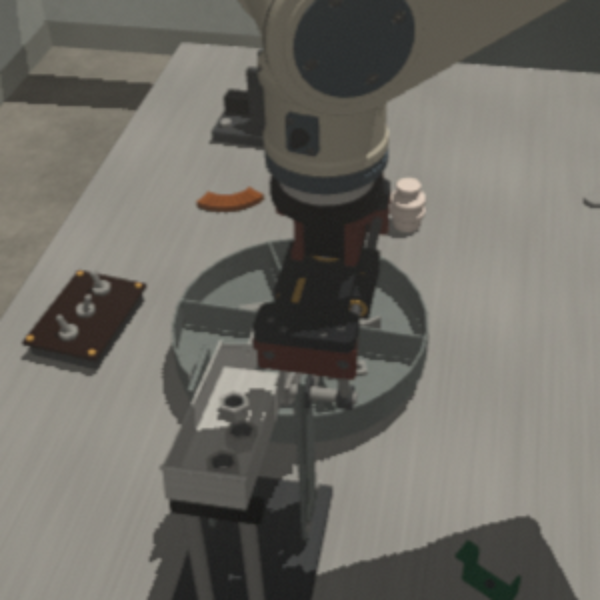

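>>> jog_arm:
  steps:
    - [[0, -0.005, 0, 0, 0, 0, 1], [0, -0.006, 0, 0, 0, 0, 1], [0, -0.006, 0, 0, 0, 0, 1], [0, -0.006, 0, 0, 0, 0, 1], [0, -0.006, 0, 0, 0, 0, 1], [0, -0.006, 0, 0, 0, 0, 1], [0, -0.006, 0, 0, 0, 0, 1], [0, -0.006, 0, 0, 0, 0, 1], [0, -0.006, 0, 0, 0, 0, 1], [0, -0.005, 0, 0, 0, 0, 1], [0, -0.005, 0, 0, 0, 0, 1]]

```text
t: 19.45
ee_pos: [484.8, 187.6, 473.1]
orientation: [0.004, -3.14, 0.001]
ft_force: [-0.0, 2.4, -1.3]
width: 0.4
```

Run:
```python
from h import *
b=ctrl.get_image("side");cv2.imwrite("pics/s10.png",cv2.resize(b[120:420,160:460,::-1],None,fx=2,fy=2))
o=ctrl.get_obs();print(o['ee_pos'],o['ft_force'])
```

```text
[484.71429078 186.97955432 473.06630757] [ 0.86447145  0.67205664 -0.58258651]
```

View pics/s10.png

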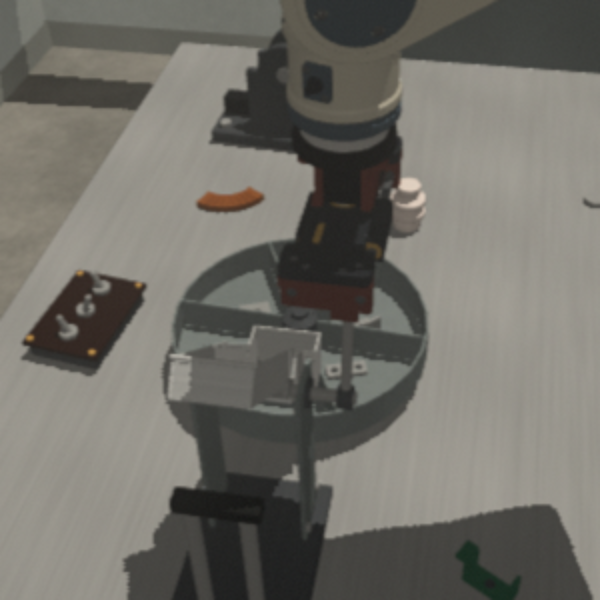

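>>> jog_arm:
  steps:
    - [[0, -0.004, 0, 0, 0, 0, 1], [0, -0.004, 0, 0, 0, 0, 1], [0, -0.003, 0, 0, 0, 0, 1], [0, -0.001, 0, 0, 0, 0, 1], [0, 0, 0, 0, 0, 0, 1], [0, 0, 0, 0, 0, 0, 1], [0, 0, 0, 0, 0, 0, 1], [0, 0, 0, 0, 0, 0, 1], [0, 0, 0, 0, 0, 0, 1], [0, 0, 0, 0, 0, 0, 1], [0, 0, 0, 0, 0, 0, 1], [0, 0, 0, 0, 0, 0, 1], [0, 0, 0, 0, 0, 0, 1], [0, 0, 0, 0, 0, 0, 1]]

```text
t: 20.67
ee_pos: [485.0, 176.3, 473.7]
orientation: [0.004, -3.142, -0.0]
ft_force: [-1.1, 1.9, -0.8]
width: 0.4
```

Run:
```python
from h import *
b=ctrl.get_image("side");cv2.imwrite("pics/s11.png",cv2.resize(b[180:380,200:400,::-1],None,fx=3,fy=3))
b=ctrl.get_image("top");cv2.imwrite("pics/t11.png",cv2.resize(b[140:340,140:430,::-1],None,fx=2.7,fy=2.7))
```

```text
(no output)
```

View pics/s11.png

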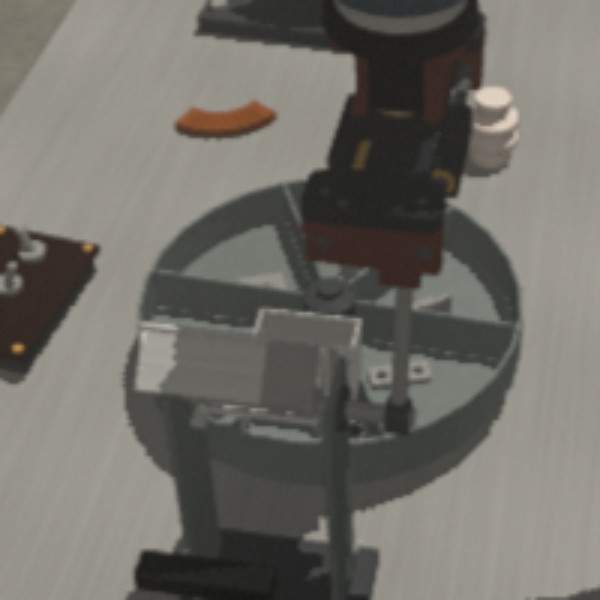

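View pics/t11.png

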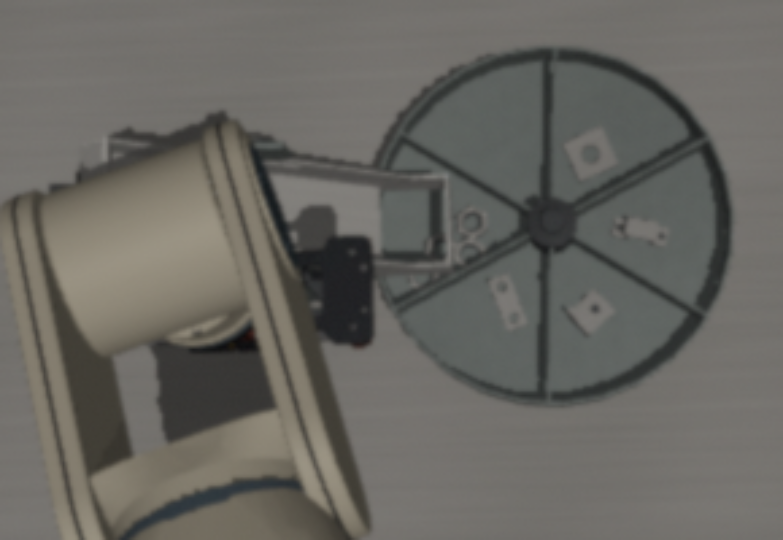

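>>> jog_arm:
  steps:
    - [[0, 0.005, 0, 0, 0, 0, 1], [0, 0.007, 0, 0, 0, 0, 1], [0, 0.007, 0, 0, 0, 0, 1], [0, 0.007, 0, 0, 0, 0, 1], [0, 0.007, 0, 0, 0, 0, 1], [0, 0.007, 0, 0, 0, 0, 1], [0, 0.007, 0, 0, 0, 0, 1], [0, 0.007, 0, 0, 0, 0, 1], [0, 0.007, 0, 0, 0, 0, 1], [0, 0.007, 0, 0, 0, 0, 1], [0, 0.007, 0, 0, 0, 0, 1], [0, 0.007, 0, 0, 0, 0, 1], [0, 0.007, 0, 0, 0, 0, 1], [0, 0.007, 0, 0, 0, 0, 1], [0, 0.007, 0, 0, 0, 0, 1], [0, 0.007, 0, 0, 0, 0, 1], [0, 0.01, 0, 0, 0, 0, 1], [0, 0.01, 0, 0, 0, 0, 1], [0, 0, 0, 0, 0, 0, 1], [0, 0, 0, 0, 0, 0, 1]]

```text
t: 22.43
ee_pos: [484.6, 306.9, 473.6]
orientation: [0.006, -3.141, 0.0]
ft_force: [0.0, 0.5, -0.4]
width: 0.3
```

>>> jog_arm:
  steps:
    - [[0, 0, -0.02, 0, 0, 0, 1], [0, 0, -0.035, 0, 0, 0, 1], [0, 0, -0.035, 0, 0, 0, 1], [0, 0.035, 0, 0, 0, 0, 1], [0, 0.035, 0, 0, 0, 0, 1], [0.02, 0.03, 0, 0, 0, 0, 1], [0.035, 0.01, 0, 0, 0, 0, 1], [0.035, 0.01, 0, 0, 0, 0, 1], [0.035, 0.01, 0, 0, 0, 0, 1], [0.03, 0.01, 0, 0, 0, 0, 1], [0, 0.01, 0, 0, 0, 0, 1], [0, 0, 0, 0, 0, 0, 1], [0, 0, 0, 0, 0, 0, 1]]

```text
t: 23.52
ee_pos: [329.7, 456.0, 563.7]
orientation: [-0.005, 3.141, -0.0]
ft_force: [-0.6, -0.1, -0.7]
width: 0.7
```

Run:
```python
from h import *
b=ctrl.get_image("side");cv2.imwrite("pics/s12.png",cv2.resize(b[180:480,200:440,::-1],None,fx=2,fy=2))
b=ctrl.get_image("top");cv2.imwrite("pics/t12.png",cv2.resize(b[140:340,140:430,::-1],None,fx=2.7,fy=2.7));cv2.imwrite("pics/t12f.png",b[:,:,::-1])
for c in("top","side"):
  for n in("nut1_center","stock_nut_center"):
    print(c,n,[(np.round(q['uv']),round(q['p'],2)) for q in ctrl.landmark_of(n,c)])
```

```text
top nut1_center [(array([312., 231.]), 0.51), (array([235., 334.]), 0.24)]
top stock_nut_center [(array([314., 221.]), 0.46)]
side nut1_center []
side stock_nut_center []
```

View pics/s12.png

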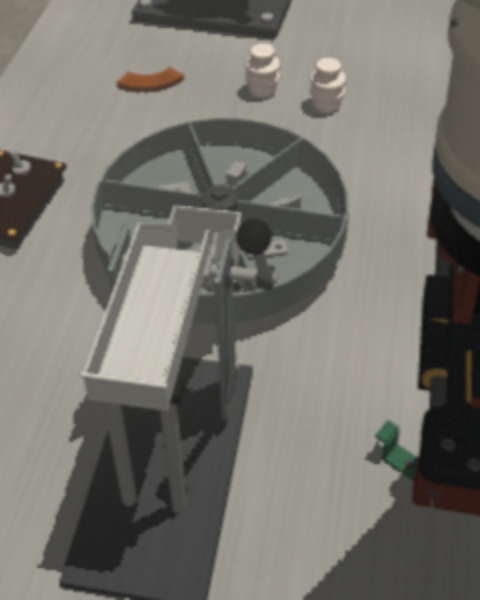

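View pics/t12.png

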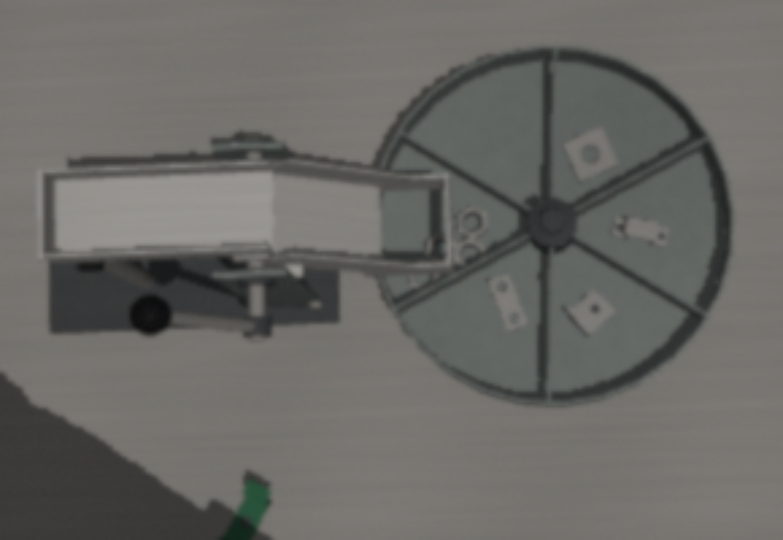

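View pics/t12f.png

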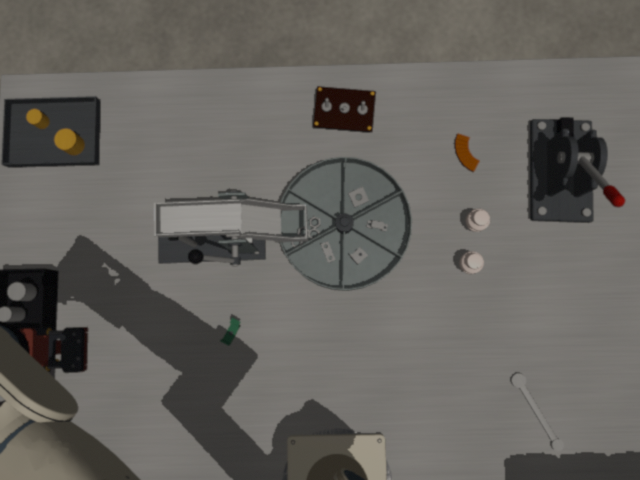

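Run:
```python
import cv2
b=cv2.imread("pics/t12f.png")[185:265,270:370]
b=cv2.convertScaleAbs(b,alpha=1.8)
cv2.imwrite("pics/z.png",cv2.resize(b,None,fx=7,fy=7,interpolation=cv2.INTER_CUBIC))
from h import *
b=ctrl.get_image("side")[260:350,240:400,::-1]
cv2.imwrite("pics/zs.png",cv2.resize(cv2.convertScaleAbs(b,alpha=1.6),None,fx=5,fy=5,interpolation=cv2.INTER_CUBIC))
```

```text
(no output)
```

View pics/z.png

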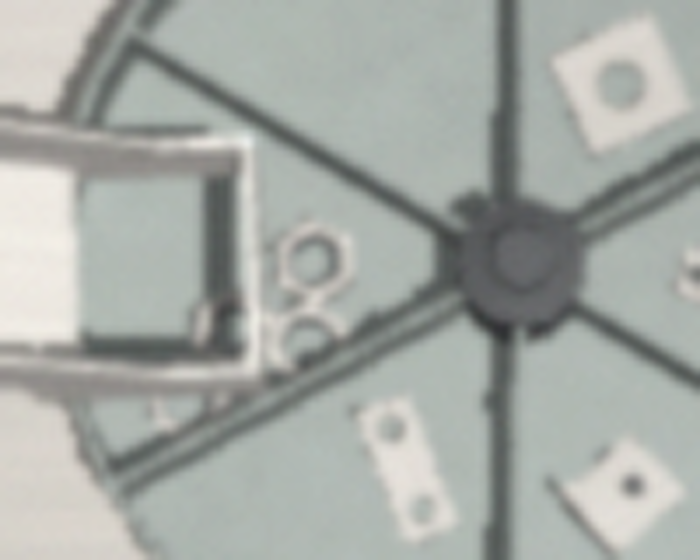

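View pics/zs.png

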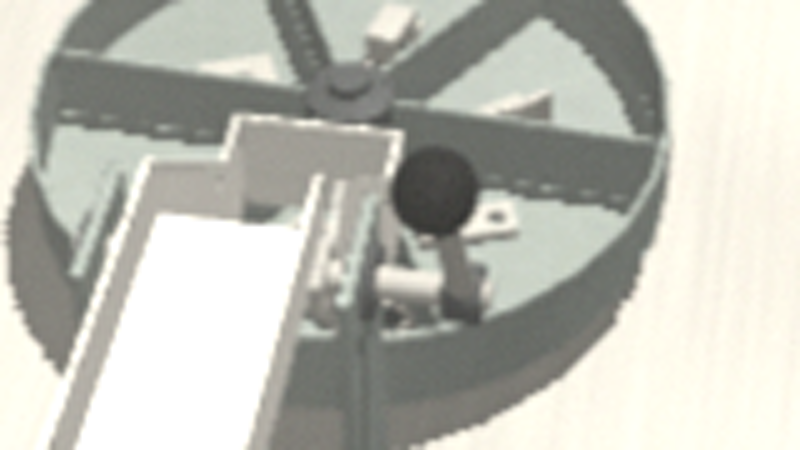

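Run:
```python
from h import *
o=ctrl.get_obs();print(o['t'],o['ft_force']);print(ctrl.close_job())
```

```text
23.8667 [ 0.39268704  0.74753384 -0.62244364]
the job is handed in; nothing more can be done
None
```

I turned the carousel about 60° clockwise, so the compartment holding the stock nut sat under the chute's mouth. I then pushed the lever over with shut fingers, held the pan tipped for about a second, and eased it back level. The job was handed in at 23.9 s with the arm clear of everything.

**Carousel:** My first turn stopped about 4° short, so I pushed it a little further before tipping. The last push left the compartment centred under the mouth.

**Lever:** Readings while pushing reached about 7 N. I stopped just short of the end stop, at roughly 0.9 rad by my estimate.

**Last pictures:**
- **Pan:** It is level, and both the pan and the chute floor are empty.
- **Nuts:** Two nuts show clearly in the target compartment. The other two are partly hidden by the chute's mouth; the visible pieces fit one flat nut and one leaning one between the same dividers. I could not see all four whole.
- **Other stock:** The washer, link, angle and saddle are still in their own compartments.
- **Bystanders:** The insulators, lens and clip look unmoved.

**Check that disagreed:** The networks found only one or two of the nuts in the top view and none in the side view, where the chute hides them. The count of four rests on my reading of the zoomed top picture.

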